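# Shut the tap and open the safety cap of the disinfectant dispenser

## Task

The disinfectant dispenser on the mail-room counter is about to be topped up. First shut its tap: turn the T-handle clockwise until it clicks over and stops fully home, crosswise to the tap. Then press the safety cap down, twist it anticlockwise until it is free and lift it straight off, and finish while still holding the cap level, a few centimetres above the open neck so that it drips back inside; leave the tap shut and the other things on the counter where they are.

Things in the scene. Friction and masses are not known exactly. Their poses are not given: they have to be found in the camera images.
- dispenser: Off-white plastic carboy 220 (x) x 170 (y) x 100 mm lying in a steel stand, fixed to the counter. Origin: on the counter under its middle; x from tap end to back, z up. Flat top (shoulder) 162 mm above the counter. Cap axis at x -40, y 0 mm; tap axis at x -175, y 0, 65 mm out from the front face. A carrying handle crosses the top at x +82, 27 mm high.
- tap (a joint): Angle of the tap's T-handle, rad, growing clockwise seen from above: 0 = open, bar along the dispenser's x axis; 1.571 = shut against the end stop, bar crosswise. Starts partly open and stays there (friction 0.07 N m). A detent resists, up to 0.2 N m in all near 0.8; its top is at 1.2: let go before about 1.1 the handle springs back part open, past 1.35 it snaps on to the stop and stays.
- tap_grip (a point): On the vertical turning axis of the tap handle, 6 mm below its top, 134 mm above the counter: the height to grip. The handle is a steel bar 56 mm long, 11 mm thick, 22 mm tall (118 to 140 mm above the counter), centred on the axis; the black plug housing under it, 34 mm across, ends 113 mm above the counter. Turns with the handle, x axis along the bar.
- cap: Black ribbed push-and-turn safety cap, 58 mm diameter, 38 mm tall, about 50 g, raised arrows on its flat top; loose but locked on the neck by three lugs. Origin: centre of its lower rim, which when locked is 10 mm above the shoulder (172 mm above the counter); z up, x along the dispenser's x when locked. Grip it round its side; for how it opens see point cap_top.
- neck (a point): Centre of the neck's open mouth, 32 mm above the carboy's shoulder (194 mm above the counter). The neck is 38 mm in diameter, 47 mm over its lugs.
- beaker: Clear plastic measuring beaker, 56 mm across, 50 mm tall, loose on the counter under the tap's spout (spout end 64 mm above the counter). Origin: centre of its foot. To be left alone.
- sprayer: Trigger spray bottle, 68 mm across, 217 mm tall, loose on the counter to one side. Origin: centre of its foot. To be left alone.
- parcel: Small cardboard parcel 160 x 120 x 70 mm, loose on the counter to one side. Origin: centre of its underside. To be left alone.
- cap_top (a point): Centre of the cap's flat top. To open: a spring holds the cap up (5 N); press it down at least 5 mm (7 mm is right, about 13 N; it bottoms at 8.5 mm), keep it down and turn it anticlockwise seen from above. Between 45 and 80 degrees from locked (62 is the middle) the lugs are clear and it lifts straight off. Unpressed it turns only 2 degrees and cannot be lifted.
Not all that is in view belongs to the job. Leave any pink or red look-alike of the cap alone.

How it is judged:
On the way, in this order (a step that is already met when the one before it is completed fails the run):
1. the tap handle has clicked over and stands at its shut stop (value of joint tap above 1.45 rad), for 0.2 s.
2. the cap is pressed down at least 3 mm on the neck (z of cap in the frame of dispenser below 0.169 m), for 0.05 s.
3. the cap is turned clear of its lugs, still seated on the neck (angle between the x axis of cap and the x axis of dispenser, either way round above 0.7 rad and z of cap in the frame of dispenser below 0.18 m), for 0.05 s.
At the end, for the whole second after the job is handed in: Tap within 0.12 rad of its shut stop; cap held still in the fingers, off the dispenser, its lower rim 10 to 120 mm above the neck mouth, axis within 30 mm of the neck axis, tilt under 0.2 rad; beaker, spray bottle and parcel within 20 mm of their places (value of joint tap above 1.45 rad and z of cap in the frame of dispenser between 0.204 and 0.314 m and horizontal distance between cap and neck below 0.03 m and angle between cap's own z axis and vertical below 0.2 rad and contact force between the fingers and cap above 1 N and contact force between cap and dispenser below 0.05 N and linear speed of cap below 0.03 m/s and distance of each of beaker, sprayer, parcel from where it was at the start of the episode below 0.02 m); the arm keeps its last pose, push and grip.
It fails at once if the beaker, the spray bottle or the parcel is knocked more than 20 mm from its place (distance of any of beaker, sprayer, parcel from where it was at the start of the episode above 0.02 m).
It also fails if it takes over 51 s, if anything falls off the work surface, if the arm or the gripper's body presses on something with over 40 N, if the wrist force passes 120 N, or if a joint passes its speed limit or range.

## Robot

A 7-joint arm with a two-finger parallel gripper is mounted at the origin on the work surface. World frame = base frame: x ahead of the robot, y to its left, z up, the work surface at z = 0. Lengths are in m, angles in rad, forces in N, time in s.
With the tool pointing down it reaches from about 0.4 to 0.75 m from the base axis. Payload 19.5 kg.
Tool frame: the origin (TCP) lies on the centre line of the jaws, within the pads' length; the fingertips stand 25 mm ahead of it and the grasp point (between the pads) lies 6 mm ahead of it; z points along the fingers, y is the line along which they close (so a half turn about z gives the same grasp; the last joint's range is limited). The gripper opens to 85 mm and grips with 20 to 120 N. Pads are 22 mm wide; open, the fingers measure 114 mm over their backs; the gripper's body (76 mm by 85 mm) begins 54 mm behind the grasp point. The pads swing forward as they close: fully open they stand 13 mm farther back than shut.
Start: joints at [1.276, 0.707, -0.028, 1.485, 0.022, 0.951, -0.075], TCP at [0.144, -0.557, 0.256] pointing down, gripper open.
Joint ranges: [-2.71, 2.71], [-0.32, 2.16], [-1.57, 1.52], [0, 2.45], [-1.46, 4.6], [0, 2.02], [-2.83, 2.83]. Speed limits (rad/s): [1.89, 1.89, 2.57, 2.57, 3.01, 3.01, 3.01].

## Interface

Orientations are given as a rotation vector (axis times angle).
In Python, from cell import monitor, optics, job gives the robot as it stands.
- The arm moves only by the tool apply_moves, never from a script. Its argument "targets" is a list of rows, each a list of 3 entries, a list of its own where there are three numbers: the shift along the tool's x, y, z in units of 100 mm (1.0 is 100 mm), then the turn, a rotation vector about the tool's x, y, z in units of 90 degrees (1.0 is 90 degrees), then the opening, from 0 (shut) to 1 (fully open). In form: [[[tx, ty, tz], [wx, wy, wz], gripper], ...]. A call has 1 to 5 rows; each row is the pose to reach, as a shift and turn from the pose commanded when the call began, along the tool's axes at that moment; what a row does not reach only later rows make up. A row lasts 1/12 s, in which the tool goes at most 41.7 mm and 7.16 degrees, less where a joint would pass 70% of its speed; a pose out of reach is approached as far as the arm can. A call with a number of a shift or a turn outside -1 to 1 is refused whole. A call with a gripper value outside its range is refused whole. The fingers move at their own pace and stop on an object; "force" is the grip in N (left out, the last holds). Time passes only in rows, so rows that repeat a pose let the fingers close. It gives the time, the measured TCP pose, the force, the opening and the grip force at its end, in the units of the state.
- monitor.get_obs(): the state, without advancing time (a new reading comes with each control period).
- optics.grab_frame(name): name is "side" or "top"; returns the picture (400x640x3 uint8, red, green, blue); there is no depth.
- optics.calibration(name): a dict with "intrinsics" (3x3 intrinsics, pixels), "eye" and "orientation" of the camera in the world. Camera axes: x right, y down, z forward; pixel columns grow to the right and rows downward; lengths in m; the calibration is good to about 2 mm. A picture is of the moment at which its call begins. calibration takes no time and is no camera call.
- job.sign_off(): hands the job in; it is judged then, once.
The state is a dict: "time": time; "joints": joint angles; "joint_vel": joint speeds; "effort": joint torques, N m; "eef_pos": TCP position; "ee_rot": TCP orientation; "contact_force": force on the tool from outside, world axes, zero at the start; "torque": the same for the moment, N m; "finger_gap": finger opening in m; "finger_force": force on a finger pad.
Only numpy, scipy, OpenCV 4.12 (cv2) and the standard library are available. Lean on these libraries where they do the work, as an engineer would, in place of code of your own. Each camera call takes 0.05 s, during which the arm holds its last target. There are 200 camera calls.

## Working session

There is one attempt and no reset: what is moved stays moved. The work goes in short steps, Python scripts to look and compute and a tool call to move; the robot and the scene stay as the last step left them, time stands still between calls to the robot, and variables do not carry over. Pictures are saved under pics/ and viewed, at most 10 in all, crops included, and the job is handed in when it is done.

Besides the shell and the picture viewer there is one more tool, called after "Request:" by a JSON object that holds its "op" and its "data", one argument or row to a line. apply_moves: Moves the arm, as the interface text tells. Shifts and turns lie within -1 to 1; 1 stands for 100 mm of shift or 90 degrees of turn. Its arguments: {"type":"object","properties":{"targets":{"type":"array","items":{"type":"array"}},"force":{"type":"number"}},"required":["targets"]}

```bash
mkdir -p pics; ls
python3 - <<'E'
from cell import monitor, optics, job
import cv2
o=monitor.get_obs(); print({k:o[k] for k in('time','eef_pos','ee_rot','finger_gap','contact_force')})
for n in('side','top'):
    cv2.imwrite(f'pics/{n}0.png',optics.grab_frame(n)[:,:,::-1]); print(optics.calibration(n))
E
```

```text
pics
{'time': 0.0, 'eef_pos': array([ 0.1437691 , -0.55650661,  0.25584656]), 'ee_rot': array([-3.11549651e+00, -3.95944356e-01,  2.75611285e-04]), 'finger_gap': 0.08531710709913237, 'contact_force': array([-0.05767726, -0.43079563,  0.35385137])}
{'intrinsics': array([[493.29651819,   0.        , 317.32474123],
       [  0.        , 493.29651819, 194.78071075],
       [  0.        ,   0.        ,   1.        ]]), 'eye': array([0.16557734, 0.77668868, 1.02271746]), 'orientation': array([-0.6042173 ,  2.65931878, -1.11771083])}
{'intrinsics': array([[431.77240532,   0.        , 321.06117744],
       [  0.        , 431.77240532, 195.62330539],
       [  0.        ,   0.        ,   1.        ]]), 'eye': array([ 0.33527788, -0.0098994 ,  1.53554638]), 'orientation': array([-2.12398538,  2.12025043, -0.19374349])}
```

View pics/side0.png

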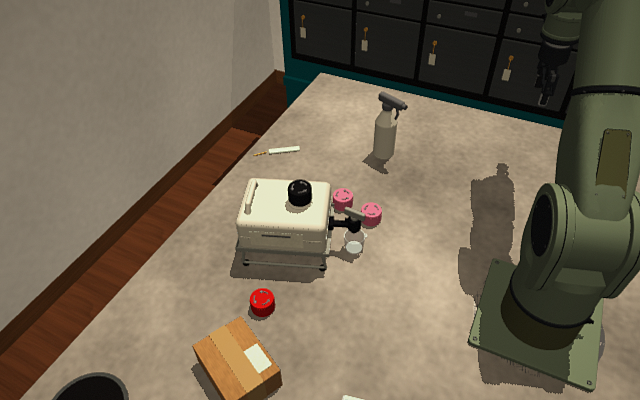

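View pics/top0.png

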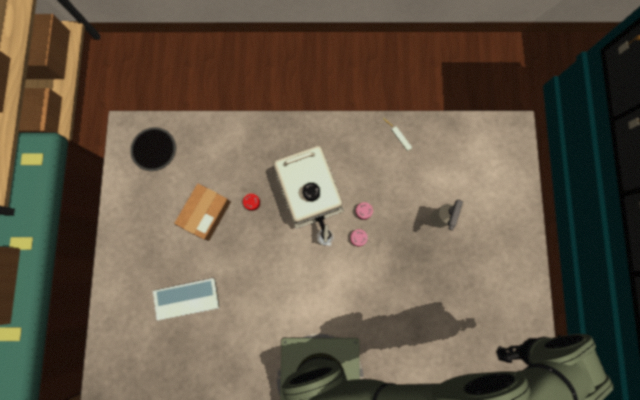

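The cap candidates are the black one on the carboy (side 300,192; top 311,191), two pink ones (side 343,199 and 371,214), and a red one (side 262,302). I choose the black one on the neck. The T-handle is at about side 355,213 and top 322,232. Next I check both in close crops.

Run:
```python
import cv2,numpy as np
a=cv2.imread('pics/side0.png')[165:285,225:405]; b=cv2.imread('pics/top0.png')[140:260,260:380]
cv2.imwrite('pics/sc.png',cv2.resize(a,None,fx=4.4,fy=4.4,interpolation=cv2.INTER_CUBIC))
cv2.imwrite('pics/tc.png',cv2.resize(b,None,fx=5,fy=5,interpolation=cv2.INTER_CUBIC))
```

```text
(no output)
```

View pics/sc.png

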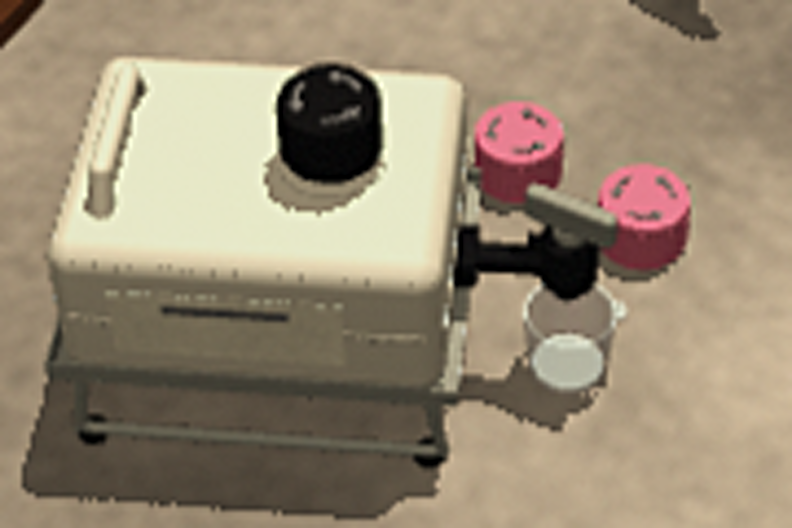

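View pics/tc.png

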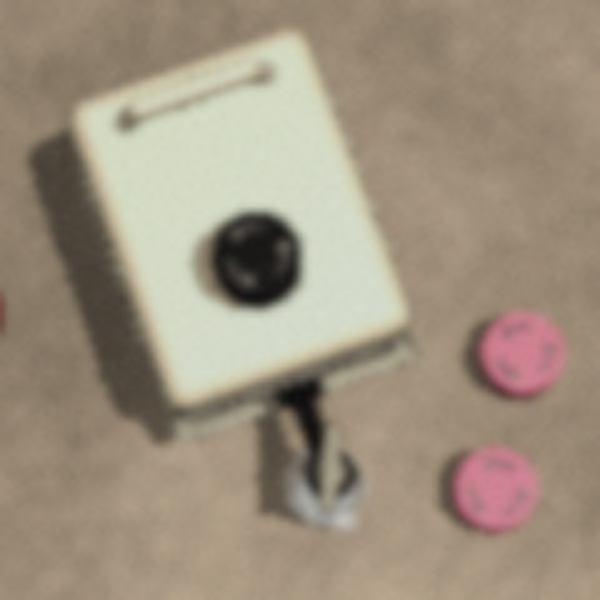

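The crops confirm the choice. The black cap is on the shoulder, with its top centre at crop-side (330,97) and crop-top (258,256). The steel bar is at crop-side (530,188)–(612,228) and crop-top (333,425)–(325,505).

```bash
cat > h.py <<'E'
import numpy as np
from scipy.spatial.transform import Rotation as R
from cell import optics
def ray(n,p):
    c=optics.calibration(n); d=R.from_rotvec(c['orientation']).as_matrix()@np.linalg.solve(c['intrinsics'],[*p,1]); return c['eye'],d/np.linalg.norm(d)
def tri(ps,pt):
    (a,d),(b,e)=ray('side',ps),ray('top',pt)
    s=np.linalg.lstsq(np.c_[d,-e],b-a,rcond=None)[0]; P,Q=a+s[0]*d,b+s[1]*e
    return (P+Q)/2,np.linalg.norm(P-Q)
def plane(n,p,z):
    e,d=ray(n,p); return e+d*(z-e[2])/d[2]
S=lambda u,v:(225+u/4.4-.4,165+v/4.4-.4)
T=lambda u,v:(260+u/5-.4,140+v/5-.4)
E
python3 - <<'E'
from h import *
print('cap',tri(S(330,97),T(258,256)),plane('side',S(330,97),.210),plane('top',T(258,256),.21))
print('tap',tri(S(572,208),T(329,465)),plane('side',S(572,208),.14),plane('top',T(329,465),.14))
print('barS',[plane('side',S(*p),.14)[:2].round(4) for p in((533,190),(611,227))])
print('barT',[plane('top',T(*p),.14)[:2].round(4) for p in((333,425),(325,505))])
print('cornersT',[plane('top',T(*p),.160)[:2].round(4) for p in((78,105),(300,28),(410,320),(178,405))])
print('cornersS',[plane('side',S(*p),.160)[:2].round(4) for p in((110,58),(465,75),(440,290),(52,262))])
print('beaker',plane('side',S(568,362),.0))
E
```

```text
cap (array([0.59920356, 0.02630784, 0.21214179]), np.float64(0.0008433250772057671)) [0.5999142  0.02426357 0.21      ] [0.60003799 0.02650594 0.21      ]
tap (array([ 0.47434249, -0.01898559,  0.13727606]), np.float64(0.004251424096302448)) [ 0.47128858 -0.01691531  0.14      ] [ 0.4761284  -0.01840947  0.14      ]
barS [array([ 0.4969, -0.0206]), array([ 0.4459, -0.0126])]
barT [array([ 0.5022, -0.021 ]), array([ 0.4503, -0.0158])]
cornersT [array([0.7113, 0.1471]), array([0.7642, 0.001 ]), array([ 0.568 , -0.0706]), array([0.5125, 0.0786])]
cornersS [array([0.7611, 0.003 ]), array([ 0.5634, -0.0721]), array([0.5042, 0.0862]), array([0.7028, 0.1568])]
beaker [ 0.47115813 -0.02196875  0.        ]
```

Estimates so far, in base-frame metres and degrees:
- **Dispenser:** yaw is about 20°.
- **Tap axis:** (0.473, -0.020).
- **Bar:** about -7.5°, so the joint is near 0.48 rad.
- **Cap axis:** (0.600, 0.026), top at 0.21. All heights agree with the text.

I'll use a planner helper that prints moves in the tool's axes and units.

```bash
cat >> h.py <<'E'
from cell import monitor
def plan(pos,ang,mx=.09,ma=33):
    """print successive calls' totals (tool units) to TCP pos, tool pointing down with tool x at world angle ang (deg)"""
    o=monitor.get_obs(); p=np.array(o['eef_pos']); r=R.from_rotvec(o['ee_rot']); m=r.as_matrix()
    print('t',round(o['time'],2),'p',p.round(4),'xang',np.degrees(np.arctan2(m[1,0],m[0,0])).round(1),'tilt',np.degrees(np.arccos(-m[2,2])).round(2),'gap',round(o['finger_gap'],4),'F',o['contact_force'].round(1),'ff',np.round(o['finger_force'],1))
    a=np.radians(ang); goal=R.from_matrix(np.c_[[np.cos(a),np.sin(a),0],[np.sin(a),-np.cos(a),0],[0,0,-1]])
    d=r.inv().apply(np.array(pos)-p); w=(r.inv()*goal).as_rotvec(); wz=np.degrees(w[2])
    n=int(max(np.ceil(np.linalg.norm(d)/mx-.01),np.ceil(np.linalg.norm(w)/np.radians(ma)-.01),1))
    for k in range(n):
        s=r.inv().apply((np.array(pos)-p)/(n-k)); w=(r.inv()*goal).as_rotvec()/(n-k)
        print((s*10).round(3).tolist(),(w/(np.pi/2)).round(3).tolist()); p=p+r.apply(s); r=r*R.from_rotvec(w)
E
python3 -c "
from h import *
plan([.473,-.020,.2],172.5)"
```

```text
t 0.1 p [ 0.1438 -0.5565  0.2559] xang 14.5 tilt 0.05 gap 0.0853 F [-0.2 -0.8 -0.7] ff 0.0
[0.566, -0.546, 0.07] [-0.0, -0.0, -0.219]
[0.718, -0.323, 0.07] [-0.0, -0.0, -0.219]
[0.784, -0.061, 0.07] [-0.0, -0.0, -0.219]
[0.759, 0.207, 0.07] [-0.0, -0.0, -0.219]
[0.644, 0.452, 0.07] [-0.0, -0.0, -0.219]
[0.454, 0.643, 0.07] [-0.0, -0.0, -0.219]
[0.21, 0.758, 0.07] [-0.0, -0.0, -0.219]
[-0.059, 0.785, 0.07] [-0.0, -0.0, -0.219]
```

Request:
{"op": "apply_moves", "data": {
  "targets": [
    [[0.19, -0.18, 0.02], [0, 0, -0.07], 0.6],
    [[0.38, -0.36, 0.04], [0, 0, -0.15], 0.6],
    [[0.57, -0.55, 0.07], [0, 0, -0.22], 0.6],
    [[0.57, -0.55, 0.07], [0, 0, -0.22], 0.6]
  ]
}}

```text
time: 0.43
eef_pos: [0.1879, -0.4856, 0.249]
ee_rot: [-2.994, -0.943, -0.003]
contact_force: [1.1, 1.4, 0.3]
finger_gap: 0.0513
finger_force: 0.0
```

Request:
{"op": "apply_moves", "data": {
  "targets": [
    [[0.24, -0.11, 0.02], [0, 0, -0.07], 0.6],
    [[0.48, -0.22, 0.04], [0, 0, -0.15], 0.6],
    [[0.72, -0.32, 0.07], [0, 0, -0.22], 0.6],
    [[0.72, -0.32, 0.07], [0, 0, -0.22], 0.6]
  ]
}}

```text
time: 0.77
eef_pos: [0.2292, -0.4187, 0.2421]
ee_rot: [-2.788, -1.444, -0.003]
contact_force: [1.0, 0.9, -0.4]
finger_gap: 0.0516
finger_force: 0.0
```

Request:
{"op": "apply_moves", "data": {
  "targets": [
    [[0.26, -0.02, 0.02], [0, 0, -0.07], 0.6],
    [[0.52, -0.04, 0.04], [0, 0, -0.15], 0.6],
    [[0.78, -0.06, 0.07], [0, 0, -0.22], 0.6],
    [[0.78, -0.06, 0.07], [0, 0, -0.22], 0.6]
  ]
}}

```text
time: 1.1
eef_pos: [0.2697, -0.3522, 0.2351]
ee_rot: [-2.499, -1.902, -0.003]
contact_force: [-0.7, 0.8, -0.8]
finger_gap: 0.0515
finger_force: 0.0
```

```bash
python3 -c "
from h import *
plan([.473,-.020,.2],172.5)"
```

```text
t 1.1 p [ 0.2697 -0.3522  0.2351] xang 74.5 tilt 0.11 gap 0.0515 F [-0.7  0.8 -0.8] ff 0.0
[0.749, 0.215, 0.072] [0.0, -0.0, -0.218]
[0.633, 0.453, 0.071] [0.0, -0.0, -0.218]
[0.445, 0.64, 0.071] [0.0, -0.0, -0.218]
[0.204, 0.752, 0.071] [0.0, -0.0, -0.218]
[-0.059, 0.777, 0.07] [0.0, -0.0, -0.218]
```

Tracking is good, so I continue.

Request:
{"op": "apply_moves", "data": {
  "targets": [
    [[0.25, 0.07, 0.02], [0, 0, -0.07], 0.6],
    [[0.5, 0.14, 0.04], [0, 0, -0.15], 0.6],
    [[0.75, 0.215, 0.07], [0, 0, -0.22], 0.6],
    [[0.75, 0.215, 0.07], [0, 0, -0.22], 0.6]
  ]
}}

```text
time: 1.43
eef_pos: [0.3112, -0.2863, 0.2281]
ee_rot: [-2.136, -2.303, -0.003]
contact_force: [0.4, 0.6, -0.1]
finger_gap: 0.0514
finger_force: 0.0
```

Request:
{"op": "apply_moves", "data": {
  "targets": [
    [[0.21, 0.15, 0.02], [0, 0, -0.07], 0.6],
    [[0.42, 0.3, 0.04], [0, 0, -0.15], 0.6],
    [[0.63, 0.45, 0.07], [0, 0, -0.22], 0.6],
    [[0.63, 0.45, 0.07], [0, 0, -0.22], 0.6]
  ]
}}

```text
time: 1.77
eef_pos: [0.352, -0.2207, 0.2211]
ee_rot: [1.709, 2.636, 0.003]
contact_force: [-1.3, -0.6, -0.2]
finger_gap: 0.0515
finger_force: 0.0
```

Request:
{"op": "apply_moves", "data": {
  "targets": [
    [[0.15, 0.21, 0.02], [0, 0, -0.07], 0.6],
    [[0.3, 0.42, 0.04], [0, 0, -0.15], 0.6],
    [[0.445, 0.64, 0.07], [0, 0, -0.22], 0.6],
    [[0.445, 0.64, 0.07], [0, 0, -0.22], 0.6]
  ]
}}

```text
time: 2.1
eef_pos: [0.393, -0.1543, 0.2141]
ee_rot: [1.232, 2.89, 0.003]
contact_force: [-0.1, -0.3, -0.0]
finger_gap: 0.0513
finger_force: 0.0
```

Request:
{"op": "apply_moves", "data": {
  "targets": [
    [[0.07, 0.25, 0.02], [0, 0, -0.07], 0.6],
    [[0.14, 0.5, 0.04], [0, 0, -0.15], 0.6],
    [[0.2, 0.75, 0.07], [0, 0, -0.22], 0.6],
    [[0.2, 0.75, 0.07], [0, 0, -0.22], 0.6]
  ]
}}

```text
time: 2.43
eef_pos: [0.4338, -0.0883, 0.207]
ee_rot: [0.717, 3.058, 0.004]
contact_force: [-0.5, 0.1, 0.6]
finger_gap: 0.0511
finger_force: 0.0
```

Request:
{"op": "apply_moves", "data": {
  "targets": [
    [[-0.02, 0.26, 0.02], [0, 0, -0.07], 0.6],
    [[-0.04, 0.52, 0.04], [0, 0, -0.15], 0.6],
    [[-0.06, 0.78, 0.07], [0, 0, -0.22], 0.6],
    [[-0.06, 0.78, 0.07], [0, 0, -0.22], 0.6]
  ]
}}

```text
time: 2.77
eef_pos: [0.4742, -0.0213, 0.1999]
ee_rot: [0.182, 3.136, 0.004]
contact_force: [0.6, 0.1, 1.2]
finger_gap: 0.051
finger_force: 0.0
```

```bash
python3 -c "
from h import *
import cv2
plan([.473,-.020,.143],172.5)
a=optics.grab_frame('side')[:,:,::-1]; b=optics.grab_frame('top')[:,:,::-1]
cv2.imwrite('pics/m1.png',np.hstack([cv2.resize(a[120:270,270:420],(400,400),interpolation=2),cv2.resize(b[170:270,270:370],(400,400),interpolation=2)]))"
```

```text
t 2.77 p [ 0.4742 -0.0213  0.1999] xang 173.4 tilt 0.15 gap 0.051 F [0.6 0.1 1.2] ff 0.0
[0.014, 0.01, 0.569] [0.002, 0.0, 0.009]
```

View pics/m1.png

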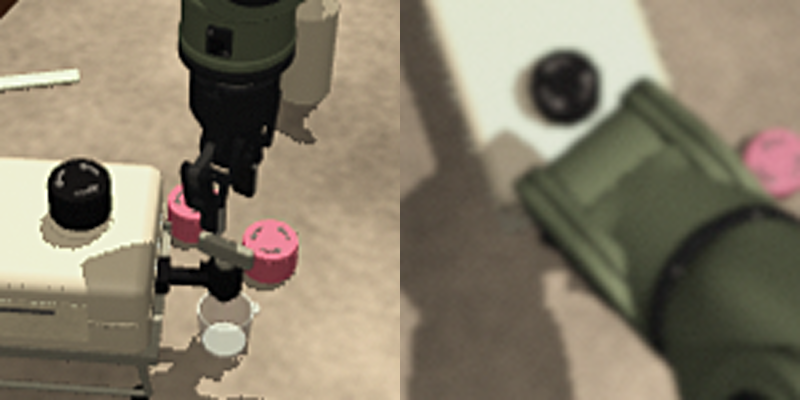

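The crop shows the open jaws (about 215,190 in the left half) straddling the line above the bar (225,245), with no contact. Next I descend and close.

Request:
{"op": "apply_moves", "data": {
  "targets": [
    [[0.01, 0.01, 0.2], [0, 0, 0.01], 0.6],
    [[0.01, 0.01, 0.4], [0, 0, 0.01], 0.6],
    [[0.01, 0.01, 0.57], [0, 0, 0.01], 0.6],
    [[0.01, 0.01, 0.57], [0, 0, 0.01], 0.6]
  ],
  "force": 60
}}

```text
time: 3.2
eef_pos: [0.4703, -0.0248, 0.1412]
ee_rot: [-0.225, -3.13, 0.002]
contact_force: [0.5, -0.1, 0.5]
finger_gap: 0.0511
finger_force: 0.0
```

Request:
{"op": "apply_moves", "data": {
  "targets": [
    [[0, 0, 0], [0, 0, 0], 0],
    [[0, 0, 0], [0, 0, 0], 0],
    [[0, 0, 0], [0, 0, 0], 0],
    [[0, 0, 0], [0, 0, 0], 0],
    [[0, 0, 0], [0, 0, 0], 0]
  ]
}}

```text
time: 3.62
eef_pos: [0.4729, -0.0192, 0.1449]
ee_rot: [0.215, 3.13, 0.012]
contact_force: [0.1, 28.3, 5.5]
finger_gap: 0.0095
finger_force: 60.9
```

The bar is gripped, but with a 28 N sideways load because the commanded pose is about 5 mm short in y. I relieve that and look at the state.

Request:
{"op": "apply_moves", "data": {
  "targets": [
    [[0, 0.03, -0.02], [0, 0, 0], 0],
    [[0, 0.05, -0.02], [0, 0, 0], 0],
    [[0, 0.05, -0.02], [0, 0, 0], 0]
  ]
}}

```text
time: 3.87
eef_pos: [0.4729, -0.0186, 0.1453]
ee_rot: [0.221, 3.133, 0.001]
contact_force: [9.5, 1.9, -31.0]
finger_gap: 0.0091
finger_force: 64.2
```

```bash
python3 -c "
from h import *
plan([.473,-.020,.143],172.5); print(monitor.get_obs()['torque'])"
```

```text
t 3.87 p [ 0.4729 -0.0186  0.1453] xang 171.9 tilt 0.07 gap 0.0091 F [  9.5   1.9 -31. ] ff 64.2
[-0.003, -0.014, 0.023] [0.0, 0.001, -0.006]
[ 0.31731995 -2.13364498  0.09303235]
```

Request:
{"op": "apply_moves", "data": {
  "targets": [
    [[-0.015, 0, 0.017], [0, 0, 0], 0],
    [[-0.015, 0, 0.017], [0, 0, 0.06], 0],
    [[-0.015, 0, 0.017], [0, 0, 0.12], 0],
    [[-0.015, 0, 0.017], [0, 0, 0.18], 0],
    [[-0.015, 0, 0.017], [0, 0, 0.24], 0]
  ]
}}

```text
time: 4.28
eef_pos: [0.4733, -0.0182, 0.145]
ee_rot: [0.81, 3.035, 0.001]
contact_force: [-11.1, 5.7, 18.2]
finger_gap: 0.0092
finger_force: 71.3
```

```bash
python3 -c "
from h import *
plan([.473,-.020,.143],110); print(monitor.get_obs()['torque'])"
```

```text
t 4.28 p [ 0.4733 -0.0182  0.145 ] xang 150.1 tilt 0.04 gap 0.0092 F [-11.1   5.7  18.2] ff 71.3
[-0.003, -0.009, 0.01] [0.0, -0.0, 0.223]
[-0.006, -0.007, 0.01] [0.0, -0.0, 0.223]
[1.43065875 2.31092354 0.20300409]
```

Request:
{"op": "apply_moves", "data": {
  "targets": [
    [[0.01, 0, -0.007], [0, 0, 0.06], 0],
    [[0.01, 0, -0.007], [0, 0, 0.12], 0],
    [[0.01, 0, -0.007], [0, 0, 0.18], 0],
    [[0.01, 0, -0.007], [0, 0, 0.24], 0],
    [[0.01, 0, -0.007], [0, 0, 0.24], 0]
  ]
}}

```text
time: 4.7
eef_pos: [0.4735, -0.0178, 0.1451]
ee_rot: [1.365, 2.828, 0.002]
contact_force: [2.7, 4.4, -1.4]
finger_gap: 0.0094
finger_force: 68.3
```

```bash
python3 -c "
from h import *
plan([.473,-.020,.143],110); print(monitor.get_obs()['torque'])"
```

```text
t 4.7 p [ 0.4735 -0.0178  0.1451] xang 128.5 tilt 0.12 gap 0.0094 F [ 2.7  4.4 -1.4] ff 68.3
[-0.014, -0.018, 0.021] [0.001, 0.0, 0.205]
[ 0.89967034 -0.47784729 -0.10244457]
```

Request:
{"op": "apply_moves", "data": {
  "targets": [
    [[0, 0, 0], [0, 0, 0.06], 0],
    [[0, 0, 0], [0, 0, 0.12], 0],
    [[0, 0, 0], [0, 0, 0.18], 0],
    [[0, 0, 0], [0, 0, 0.23], 0],
    [[0, 0, 0], [0, 0, 0.23], 0]
  ]
}}

```text
time: 5.12
eef_pos: [0.4738, -0.0176, 0.1452]
ee_rot: [1.844, 2.542, 0.004]
contact_force: [4.1, 3.2, -1.5]
finger_gap: 0.0096
finger_force: 73.1
```

```bash
python3 -c "
from h import *
plan([.473,-.020,.143],110); print(monitor.get_obs()['torque'])"
```

```text
t 5.12 p [ 0.4738 -0.0176  0.1452] xang 108.1 tilt 0.16 gap 0.0096 F [ 4.1  3.2 -1.5] ff 73.1
[-0.021, -0.015, 0.021] [0.002, -0.0, -0.021]
[ 0.8111455  -0.92755546  1.21543375]
```

The reaction torque of 1.2 N m shows the handle is on its stop. I release and rise.

Request:
{"op": "apply_moves", "data": {
  "targets": [
    [[0, 0, 0], [0, 0, -0.01], 0],
    [[0, 0, 0], [0, 0, -0.01], 0.3],
    [[0, 0, 0], [0, 0, -0.01], 0.35],
    [[0, 0, 0], [0, 0, -0.01], 0.35],
    [[0, 0, 0], [0, 0, -0.01], 0.35]
  ]
}}

```text
time: 5.53
eef_pos: [0.4728, -0.0184, 0.1445]
ee_rot: [-1.824, -2.558, 0.0]
contact_force: [-0.0, -0.2, 0.1]
finger_gap: 0.0299
finger_force: 0.0
```

Request:
{"op": "apply_moves", "data": {
  "targets": [
    [[0, 0, -0.2], [0, 0, 0], 0.35],
    [[0, 0, -0.5], [0, 0, 0], 0.35],
    [[0, 0, -0.8], [0, 0, 0], 1],
    [[0, 0, -1.0], [0, 0, 0], 1],
    [[0, 0, -1.0], [0, 0, 0], 1]
  ]
}}

```text
time: 5.95
eef_pos: [0.4738, -0.0182, 0.2477]
ee_rot: [1.823, 2.554, 0.004]
contact_force: [0.1, 0.4, 0.4]
finger_gap: 0.0653
finger_force: 0.0
```

```bash
python3 -c "
from h import *
import cv2
plan([.600,.026,.25],110)
a=optics.grab_frame('side')[:,:,::-1]
cv2.imwrite('pics/m2.png',cv2.resize(a[150:270,270:410],None,fx=5,fy=5,interpolation=2))"
```

```text
t 5.95 p [ 0.4738 -0.0182  0.2477] xang 109.0 tilt 0.27 gap 0.0653 F [0.1 0.4 0.4] ff 0.0
[0.004, 0.669, -0.008] [0.001, 0.001, -0.006]
[-0.002, 0.669, -0.01] [0.001, 0.001, -0.006]
```

View pics/m2.png

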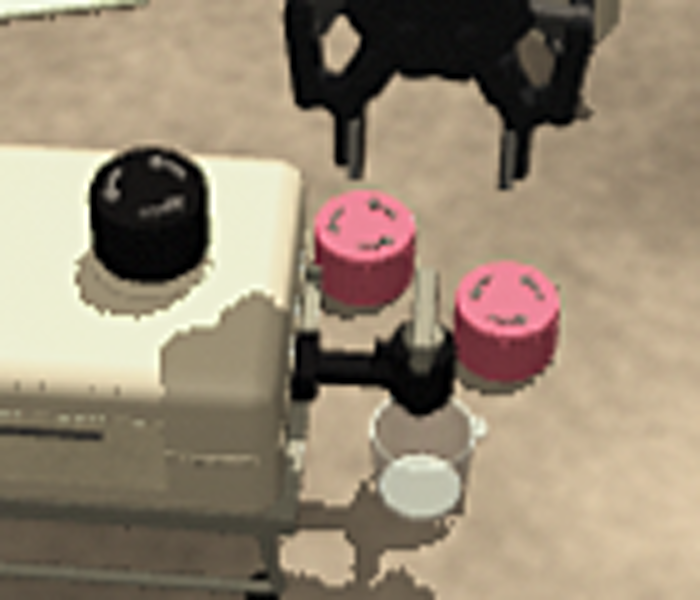

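The handle at (425,270)–(428,355) is now crosswise, so the tap is shut, and nothing else has moved. Next I go over the cap.

Request:
{"op": "apply_moves", "data": {
  "targets": [
    [[0, 0.2, -0.1], [0, 0, 0], 1],
    [[0, 0.45, -0.15], [0, 0, 0], 1],
    [[0, 0.67, -0.15], [0, 0, 0], 1],
    [[0, 0.67, -0.15], [0, 0, 0], 1]
  ]
}}

```text
time: 6.33
eef_pos: [0.5385, 0.005, 0.2583]
ee_rot: [-1.823, -2.558, -0.002]
contact_force: [-0.4, 0.6, -0.5]
finger_gap: 0.0855
finger_force: 0.0
```

Request:
{"op": "apply_moves", "data": {
  "targets": [
    [[0, 0.22, 0], [0, 0, 0], 1],
    [[0, 0.45, 0], [0, 0, 0], 1],
    [[0, 0.67, 0], [0, 0, 0], 1],
    [[0, 0.67, 0], [0, 0, 0], 1]
  ]
}}

```text
time: 6.67
eef_pos: [0.6013, 0.0267, 0.2576]
ee_rot: [-1.822, -2.557, 0.0]
contact_force: [-0.9, 0.7, -0.7]
finger_gap: 0.0854
finger_force: 0.0
```

```bash
python3 -c "
from h import *
plan([.600,.0263,.201],110)"
```

```text
t 6.67 p [0.6013 0.0267 0.2576] xang 109.1 tilt 0.08 gap 0.0854 F [-0.9  0.7 -0.7] ff 0.0
[-0.0, -0.014, 0.566] [-0.0, -0.001, -0.011]
```

Request:
{"op": "apply_moves", "data": {
  "targets": [
    [[0, -0.01, 0.15], [0, 0, 0], 1],
    [[0, -0.01, 0.3], [0, 0, 0], 1],
    [[0, -0.01, 0.45], [0, 0, 0], 1],
    [[0, -0.01, 0.57], [0, 0, 0], 1],
    [[0, -0.01, 0.57], [0, 0, 0], 1]
  ]
}}

```text
time: 7.08
eef_pos: [0.5972, 0.0246, 0.1995]
ee_rot: [-1.823, -2.555, 0.005]
contact_force: [-0.7, -0.3, -0.5]
finger_gap: 0.0853
finger_force: 0.0
```

Request:
{"op": "apply_moves", "data": {
  "targets": [
    [[0, 0, 0], [0, 0, 0], 0.6],
    [[0, 0, 0], [0, 0, 0], 0.6],
    [[0, 0, 0], [0, 0, 0], 0.5],
    [[0, 0, 0], [0, 0, 0], 0.5],
    [[0, 0, 0], [0, 0, 0], 0.5]
  ],
  "force": 60
}}

```text
time: 7.5
eef_pos: [0.6005, 0.0258, 0.2041]
ee_rot: [1.822, 2.554, 0.007]
contact_force: [10.3, 3.5, 5.5]
finger_gap: 0.0571
finger_force: 62.5
```

```bash
python3 -c "
from h import *
plan([.600,.0263,.201],110)"
```

```text
t 7.5 p [0.6005 0.0258 0.2041] xang 109.0 tilt 0.35 gap 0.0571 F [10.3  3.5  5.5] ff 62.5
[0.006, -0.003, 0.031] [0.004, 0.0, -0.011]
```

Request:
{"op": "apply_moves", "data": {
  "targets": [
    [[0, 0.01, 0.02], [0, 0, 0], 0.4],
    [[0, 0.02, 0.04], [0, 0, 0], 0.4],
    [[0, 0.02, 0.06], [0, 0, 0], 0.4],
    [[0, 0.02, 0.07], [0, 0, 0], 0.4],
    [[0, 0.02, 0.07], [0, 0, 0], 0.4]
  ],
  "force": 80
}}

```text
time: 7.92
eef_pos: [0.601, 0.0259, 0.1968]
ee_rot: [1.824, 2.556, 0.003]
contact_force: [-2.5, -0.0, 14.2]
finger_gap: 0.0565
finger_force: 84.2
```

```bash
python3 -c "
from h import *
plan([.600,.0263,.197],110)"
```

```text
t 7.92 p [0.601  0.0259 0.1968] xang 109.0 tilt 0.13 gap 0.0565 F [-2.5 -0.  14.2] ff 84.2
[0.007, -0.009, -0.002] [0.001, 0.0, -0.011]
```

The cap is pressed 7.3 mm at 14 N. Next I twist anticlockwise by 62°.

Request:
{"op": "apply_moves", "data": {
  "targets": [
    [[0, 0, 0], [0, 0, -0.05], 0.4],
    [[0, 0, 0], [0, 0, -0.1], 0.4],
    [[0, 0, 0], [0, 0, -0.15], 0.4],
    [[0, 0, 0], [0, 0, -0.2], 0.4],
    [[0, 0, 0], [0, 0, -0.25], 0.4]
  ]
}}

```text
time: 8.33
eef_pos: [0.6016, 0.0259, 0.1972]
ee_rot: [1.284, 2.863, 0.003]
contact_force: [1.7, 0.5, 13.5]
finger_gap: 0.0566
finger_force: 84.3
```

```bash
python3 -c "
from h import *
plan([.601,.0259,.197],171); print(monitor.get_obs()['torque'])"
```

```text
t 8.33 p [0.6016 0.0259 0.1972] xang 131.7 tilt 0.22 gap 0.0566 F [ 1.7  0.5 13.5] ff 84.3
[0.002, -0.002, 0.001] [0.001, 0.001, -0.218]
[0.002, -0.001, 0.001] [0.001, 0.001, -0.218]
[ 0.12338387 -0.31085157 -0.08296535]
```

Request:
{"op": "apply_moves", "data": {
  "targets": [
    [[0, 0, 0], [0, 0, -0.05], 0.4],
    [[0, 0, 0], [0, 0, -0.1], 0.4],
    [[0, 0, 0], [0, 0, -0.15], 0.4],
    [[0, 0, 0], [0, 0, -0.2], 0.4],
    [[0, 0, 0], [0, 0, -0.23], 0.4]
  ]
}}

```text
time: 8.75
eef_pos: [0.6018, 0.0261, 0.1972]
ee_rot: [0.748, 3.047, 0.003]
contact_force: [2.8, 1.6, 12.5]
finger_gap: 0.0565
finger_force: 84.3
```

Request:
{"op": "apply_moves", "data": {
  "targets": [
    [[0, 0, 0], [0, 0, -0.05], 0.4],
    [[0, 0, 0], [0, 0, -0.1], 0.4],
    [[0, 0, 0], [0, 0, -0.15], 0.4],
    [[0, 0, 0], [0, 0, -0.2], 0.4],
    [[0, 0, 0], [0, 0, -0.2], 0.4]
  ]
}}

```text
time: 9.17
eef_pos: [0.6019, 0.0265, 0.1973]
ee_rot: [0.26, 3.126, 0.004]
contact_force: [4.7, 3.8, 15.3]
finger_gap: 0.0574
finger_force: 84.4
```

```bash
python3 -c "
from h import *
plan([.601,.0259,.197],171); print(monitor.get_obs()['torque'])"
```

```text
t 9.17 p [0.6019 0.0265 0.1973] xang 170.5 tilt 0.3 gap 0.0574 F [ 4.7  3.8 15.3] ff 84.4
[0.008, -0.008, 0.003] [0.002, 0.003, -0.006]
[ 0.79605743 -0.88016905  0.08362336]
```

The tool has turned 61.5°. I lift gently and watch the force.

Request:
{"op": "apply_moves", "data": {
  "targets": [
    [[0, 0, 0], [0, 0, 0], 0.4],
    [[0, 0, -0.04], [0, 0, 0], 0.4],
    [[0, 0, -0.08], [0, 0, 0], 0.4],
    [[0, 0, -0.12], [0, 0, 0], 0.4],
    [[0, 0, -0.12], [0, 0, 0], 0.4]
  ]
}}

```text
time: 9.58
eef_pos: [0.6016, 0.0266, 0.2091]
ee_rot: [0.268, 3.126, 0.003]
contact_force: [5.3, 5.7, 4.1]
finger_gap: 0.0565
finger_force: 86.9
```

```bash
python3 -c "
from h import *
plan([.601,.0265,.29],171); print(monitor.get_obs()['torque'])"
```

```text
t 9.58 p [0.6016 0.0266 0.2091] xang 170.2 tilt 0.25 gap 0.0565 F [5.3 5.7 4.1] ff 86.9
[0.003, -0.0, -0.809] [0.001, 0.002, -0.009]
[ 1.02927137 -1.19846427  0.00797074]
```

Request:
{"op": "apply_moves", "data": {
  "targets": [
    [[0, 0, -0.15], [0, 0, 0], 0.4],
    [[0, 0, -0.3], [0, 0, 0], 0.4],
    [[0, 0, -0.45], [0, 0, 0], 0.4],
    [[0, 0, -0.58], [0, 0, 0], 0.4],
    [[0, 0, -0.68], [0, 0, 0], 0.4]
  ]
}}

```text
time: 10.0
eef_pos: [0.6007, 0.0257, 0.2771]
ee_rot: [0.269, 3.129, 0.0]
contact_force: [0.5, -1.0, -0.4]
finger_gap: 0.0565
finger_force: 89.5
```

Request:
{"op": "apply_moves", "data": {
  "targets": [
    [[0, 0, 0], [0, 0, 0], 0.4],
    [[0, 0, 0], [0, 0, 0], 0.4],
    [[0, 0, 0], [0, 0, 0], 0.4],
    [[0, 0, 0], [0, 0, 0], 0.4],
    [[0, 0, 0], [0, 0, 0], 0.4]
  ]
}}

```text
time: 10.42
eef_pos: [0.6004, 0.0257, 0.2747]
ee_rot: [-0.269, -3.129, 0.0]
contact_force: [-0.6, 0.8, -0.6]
finger_gap: 0.0564
finger_force: 89.5
```

```bash
python3 -c "
from h import *
import cv2
plan([.600,.0263,.277],171)
a=optics.grab_frame('side')[:,:,::-1]
cv2.imwrite('pics/m3.png',cv2.resize(a[110:270,220:410],None,fx=3.7,fy=3.7,interpolation=2))"
```

```text
t 10.42 p [0.6004 0.0257 0.2747] xang 170.2 tilt 0.05 gap 0.0564 F [-0.6  0.8 -0.6] ff 89.5
[0.005, 0.006, -0.023] [-0.0, -0.001, -0.009]
```

View pics/m3.png

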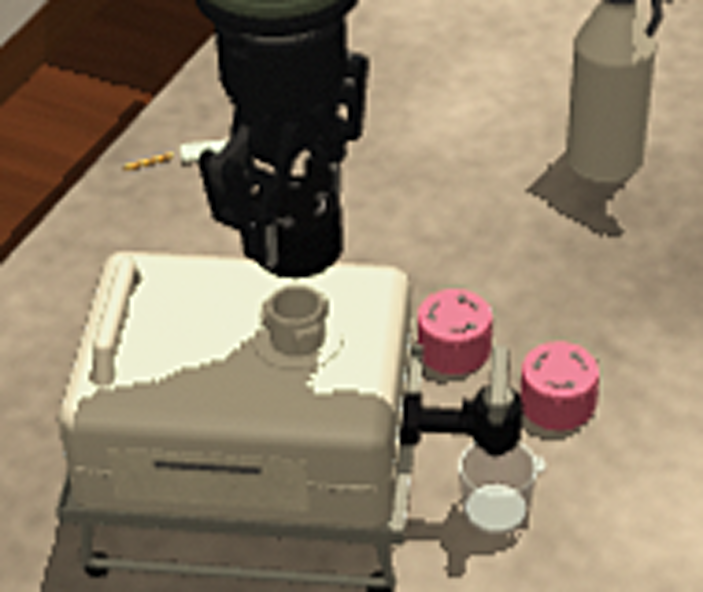

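The cap is held level in the jaws (295,240), directly above the open neck (297,310). The tap bar is crosswise (500,375), and the beaker and bottle are undisturbed.

```bash
python3 -c "
from cell import job
print(job.sign_off())"
```

```text
the job is handed in; nothing more can be done
None
```

The tap is shut against its stop, and the cap is off and held level about 5 cm above the open neck; I handed the job in at about 10.5 s, but the hand-in call gave no verdict.

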